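# Squeeze-test three spring cartridges and fit the live one

### The arm

A 6-joint arm with a two-finger parallel gripper is mounted at the origin on a cart in front of the work surface, level with it; the furniture and walls round the work are solid. World frame = base frame: x ahead of the robot, y to its left, z up, the work surface at z = 0. Lengths are in m, angles in rad, forces in N, time in s.
With the tool pointing down it reaches from about 0.35 to 0.85 m from the base axis. Payload 8.1 kg.
Tool frame: the origin (TCP) lies between the finger pads; the fingertips stand 11 mm ahead of it and the grasp point (between the pads) lies 8 mm behind it (tips_ahead is the z of the fingertips in the tool frame, in m); z points along the fingers, y is the line along which they close (so a half turn about z gives the same grasp; the last joint's range is limited). The gripper opens to 93 mm and grips with 3 to 60 N. Pads are 15 mm wide; open, the fingers measure 128 mm over their backs; the gripper's body (75 mm by 188 mm) begins 65 mm behind the grasp point.
Start: joints at [-1.185, 0.13, 1.488, -0, 1.523, -0.085], TCP at [0.272, -0.535, 0.23] pointing down, gripper open.
Joint ranges: [-2.96, 2.96], [-0.89, 2.26], [0.02, 2.5], [-1.34, 4.48], [0, 2.73], [-2.66, 2.66]. Speed limits (rad/s): [2.39, 2.39, 2.79, 3.14, 3.14, 3.14].

### API

Orientations are given as a rotation vector (axis times angle).
In Python, from plant import read_state, read_camera, close_job, tips_ahead gives the robot as it stands. The module is installed in compiled form; this text tells all that it offers.
- The arm moves only by the tool move_arm, never from a script. Its argument "plan" is a list of rows, each a list of 7 numbers: the turn, a rotation vector about the tool's x, y, z in units of 6 degrees (1.0 is 6 degrees), then the shift along the tool's x, y, z in units of 25 mm (1.0 is 25 mm), then the finger opening in mm, from 0 to 93. A call has exactly 10 rows; each row shifts and turns the commanded pose from where the row before left it, along the tool's axes as they then stand; what a row does not reach is not made up. A row lasts 1/10 s, in which the tool goes at most 50 mm and 8.59 degrees, less where a joint would pass 70% of its speed; a pose out of reach is approached as far as the arm can. A call is refused whole if a number of a shift passes 1 or a number of a turn 1, either way. A call with a gripper value outside its range is refused whole. The fingers move at their own pace and stop on an object; "force" is the grip in N (left out, the last holds). Time passes only in rows, so rows that do not move let the fingers close, or fill a call up. It gives the time, the measured TCP pose, the force, the opening and the grip force at its end, in the units of the state.
- read_state(): the state, without advancing time (a new reading comes with each control period).
- read_camera(name): name is "scene" or "top" or "wrist"; returns a dict with "frame" (420x560x3 uint8, red, green, blue), "z_map" (420x560 float32, m along the optical axis (not along the pixel's ray), 0 where there is no reading), "fx", "fy", "cx", "cy" (pixels), "rvec" (rotation vector, rad) and "tvec" (3), from world to camera coordinates, as OpenCV has them. Camera axes: x right, y down, z forward; pixel columns grow to the right and rows downward; lengths in m; the calibration is good to about 2 mm. A picture is of the moment at which its call begins.
- close_job(): hands the job in; it is judged then, once.
The state is a dict: "t": time; "q": joint angles; "dq": joint speeds; "joint_torque": joint torques, N m; "tool_pos": TCP position; "orientation": TCP orientation; "force": force on the tool from outside, world axes, zero at the start; "wrist_torque": the same for the moment, N m; "opening": finger opening in m; "gripper_force": force on a finger pad.
Only numpy, scipy, OpenCV 4.12 (cv2) and the standard library are available. Lean on these libraries where they do the work, as an engineer would, in place of code of your own. Each camera call takes 0.05 s, during which the arm holds its last target. There are 200 camera calls.

### The job

Only one of the three spring cartridges standing on the bench still has a live spring; the other two are seized solid, and they all look the same. Squeeze them gently end to end between the fingers to find out which gives, seat the springy one, held squeezed short, level on the floor of the cradle between its two yellow stops and let go so that its own spring clamps it there, and stand the two solid ones upright in the red scrap tray. Never crush a cartridge or force one down on the cradle or tray, and leave the dial gauge, the pipe coupling and the roll of thread tape where they are.

Things in the scene. Friction and masses are not known exactly. Their poses are not given: they have to be found in the camera images.
- cartridge_1: spring cartridge: two upright flat steel end plates (8 mm thick) joined by a blue barrel and a coil spring on a rod; relaxed 60 mm long (x), 34 mm wide (y), 50 mm tall (z), about 140 g. Origin: underside, midway between the plates when relaxed; x along the spring axis from barrel to spring end, z up. The three look alike and start standing on the bench
- cartridge_2: looks the same as cartridge_1. Squeezed end to end the one live cartridge (any of the three) gives from 4 N and stops at 50 mm long with 12 N (the spring-end plate moves relative to the origin, the barrel end does not); a seized one does not give (under 1 mm)
- cartridge_3: looks the same as cartridge_1. Pinch the upper part of the end plates: once seated, the lowest 12 mm of the plates stand between the cradle's stops. Grip of 20 N holds it; over 50 N a finger crushes it
- cradle: fixed aluminium base, 110 x 64 x 8 mm; origin: centre of its underside, z up; floor 8 mm above it. Two yellow stops (48 mm wide along y, 10 mm thick) rise 12 mm above the floor, 55 mm clear between them along x, centred. Two side rails, 6 mm high, 40 mm clear along y. A live cartridge squeezed under 55 mm fits, x along x either way round; let go, it presses each stop with 8 N
- scrap_tray: fixed shallow red tray, 180 x 100 x 16 mm outside (x, y, z), walls and floor 4 mm thick. Origin: centre of its underside on the bench; x along the long side, z up
- dial_gauge: round white dial gauge with a brass stem, 89 x 67 x 34 mm, a bystander lying on the bench; origin at the centre of its underside
- pipe_coupling: pale hexagonal pipe coupling, 24 x 27 x 30 mm, a bystander standing on the bench; origin at the centre of its underside
- thread_tape: blue and white roll of thread tape, 82 mm across, 25 mm high, a bystander lying on the bench; origin at the centre of its underside
Not all that is in view belongs to the job. Leave any pink look-alike of the cradle alone.

How it is judged:
At the end, for the whole second after the job is handed in: One cartridge seated on the cradle floor: origin within 8 mm of centre in plan, 5 to 11 mm up, upright and aligned within 0.12 rad, its spring pressing the stops (over 5 N). The other two upright (0.15 rad) on the tray floor, within 80 mm of centre along it, 40 mm across. All at rest (((horizontal distance between cartridge_1 and cradle below 0.008 m and z of cartridge_1 in the frame of cradle between 0.005 and 0.011 m and angle between the x axis of cartridge_1 and the x axis of cradle, either way round below 0.12 rad and angle between cartridge_1's own z axis and vertical below 0.12 rad and contact force between cartridge_1 and cradle above 5 N and x of cartridge_2 in the frame of scrap_tray between -0.08 and 0.08 m and y of cartridge_2 in the frame of scrap_tray between -0.04 and 0.04 m and z of cartridge_2 in the frame of scrap_tray between 0 and 0.012 m and angle between each of cartridge_2, cartridge_3's own z axis and vertical below 0.15 rad and x of cartridge_3 in the frame of scrap_tray between -0.08 and 0.08 m and y of cartridge_3 in the frame of scrap_tray between -0.04 and 0.04 m and z of cartridge_3 in the frame of scrap_tray between 0 and 0.012 m) or (horizontal distance between cartridge_2 and cradle below 0.008 m and z of cartridge_2 in the frame of cradle between 0.005 and 0.011 m and angle between the x axis of cartridge_2 and the x axis of cradle, either way round below 0.12 rad and angle between cartridge_2's own z axis and vertical below 0.12 rad and contact force between cartridge_2 and cradle above 5 N and x of cartridge_1 in the frame of scrap_tray between -0.08 and 0.08 m and y of cartridge_1 in the frame of scrap_tray between -0.04 and 0.04 m and z of cartridge_1 in the frame of scrap_tray between 0 and 0.012 m and angle between each of cartridge_1, cartridge_3's own z axis and vertical below 0.15 rad and x of cartridge_3 in the frame of scrap_tray between -0.08 and 0.08 m and y of cartridge_3 in the frame of scrap_tray between -0.04 and 0.04 m and z of cartridge_3 in the frame of scrap_tray between 0 and 0.012 m) or (horizontal distance between cartridge_3 and cradle below 0.008 m and z of cartridge_3 in the frame of cradle between 0.005 and 0.011 m and angle between the x axis of cartridge_3 and the x axis of cradle, either way round below 0.12 rad and angle between cartridge_3's own z axis and vertical below 0.12 rad and contact force between cartridge_3 and cradle above 5 N and x of cartridge_1 in the frame of scrap_tray between -0.08 and 0.08 m and y of cartridge_1 in the frame of scrap_tray between -0.04 and 0.04 m and z of cartridge_1 in the frame of scrap_tray between 0 and 0.012 m and angle between each of cartridge_1, cartridge_2's own z axis and vertical below 0.15 rad and x of cartridge_2 in the frame of scrap_tray between -0.08 and 0.08 m and y of cartridge_2 in the frame of scrap_tray between -0.04 and 0.04 m and z of cartridge_2 in the frame of scrap_tray between 0 and 0.012 m)) and linear speed of each of cartridge_1, cartridge_2, cartridge_3 below 0.02 m/s); the robot touches nothing.
It fails at once if a cartridge is crushed between the fingers (fingers pressing on it with more than 100 N in all) (contact force between any of cartridge_1, cartridge_2, cartridge_3 and the fingers above 100 N).
It fails at once if a cartridge is forced on the cradle (more than 60 N) (contact force between any of cartridge_1, cartridge_2, cartridge_3 and cradle above 60 N).
It fails at once if a cartridge is forced or dropped on the scrap tray (more than 60 N) (contact force between any of cartridge_1, cartridge_2, cartridge_3 and scrap_tray above 60 N).
It fails at once if the dial gauge, the pipe coupling or the roll of thread tape is moved more than 20 mm (distance of any of dial_gauge, pipe_coupling, thread_tape from where it was at the start of the episode above 0.02 m).
It also fails if it takes over 67 s, if anything falls off the work surface, if the arm or the gripper's body presses on something with over 40 N, if the wrist force passes 120 N, or if a joint passes its speed limit or range.

## Working session

There is one attempt and no reset: what is moved stays moved. The work goes in short steps, Python scripts to look and compute and a tool call to move; the robot and the scene stay as the last step left them, time stands still between calls to the robot, and variables do not carry over. Pictures are saved under pics/ and viewed, at most 10 in all, crops included, and the job is handed in when it is done.

Besides the shell and the picture viewer there is one more tool, called after ">>>" as name([rows], argument=value, ...), one row to a line, values as JSON. move_arm: Moves the arm, as the interface text tells. Its arguments: {"type":"object","properties":{"plan":{"type":"array","items":{"type":"array","items":{"type":"number"}}},"force":{"type":"number"}},"required":["plan"]}

```bash
mkdir -p pics
cat > h.py <<'E'
import numpy as np, cv2
from plant import read_state, read_camera
def cloud(c):
    R=cv2.Rodrigues(np.array(c["rvec"],float))[0]; t=np.array(c["tvec"],float).ravel()
    z=c["z_map"]; v,u=np.mgrid[:z.shape[0],:z.shape[1]]
    P=np.stack([(u-c["cx"])/c["fx"]*z,(v-c["cy"])/c["fy"]*z,z],-1)
    W=(P-t)@R; W[z==0]=np.nan
    return W
def save(c,n): cv2.imwrite(f"pics/{n}.png",cv2.cvtColor(c["frame"],cv2.COLOR_RGB2BGR))
E
python3 - <<'E'
from h import *
import pickle
for n in("top","scene"):
    c=read_camera(n); save(c,n); W=cloud(c); np.save(n,W)
    print(n,np.nanmin(W.reshape(-1,3),0),np.nanmax(W.reshape(-1,3),0), c["rvec"],c["tvec"])
print(read_state())
E
```

```text
top [-0.45374071 -1.24665869 -0.7888037 ] [1.7015458  1.55814928 0.75128834] [ 2.15350982 -2.19112173  0.10206428] [0.08521701 0.53827869 1.56583647]
scene [-0.30422268 -2.42821477 -0.77967036] [2.18003349 0.98580874 0.70512188] [ 1.01932795 -2.17750787  1.30434488] [0.41929126 0.19754947 1.29942998]
{'t': 0.1, 'q': array([-1.18538209e+00,  1.31085735e-01,  1.48912532e+00,  1.78962639e-05,
        1.52303791e+00, -8.53989337e-02]), 'dq': array([-0.00097048, -0.00199145, -0.00276779, -0.00010239, -0.0012434 ,
       -0.00225976]), 'joint_torque': array([ 1.30851364e-03, -5.61342287e+01, -4.93095732e+01,  7.70197925e-02,
        2.90865137e-02, -4.41949760e-05]), 'tool_pos': array([ 0.27200851, -0.53425162,  0.22871704]), 'orientation': array([-3.05335140e+00, -7.32356037e-01,  3.60865677e-04]), 'force': array([-0.69174949, -0.61808627, -0.95886452]), 'wrist_torque': array([0.03383671, 0.04457373, 0.02562814]), 'gripper_force': 0.0, 'opening': 0.09294313154990279}
```

View pics/top.png

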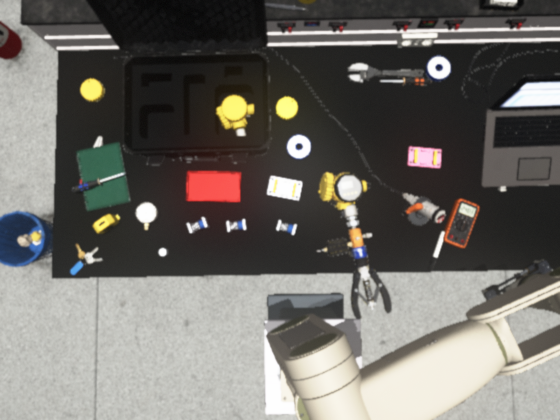

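View pics/scene.png

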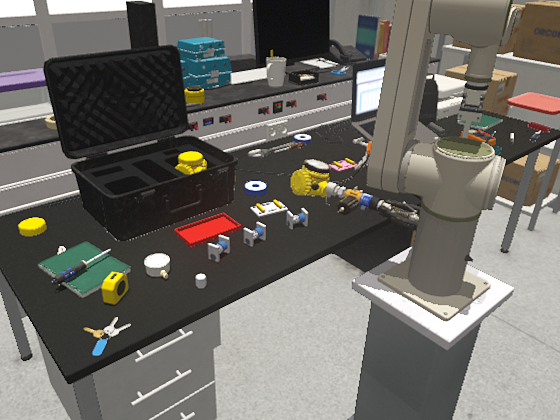

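The top view shows cartridges at px (197,226), (236,225) and (286,227), the cradle at (285,187), the tray at (213,186), the gauge at (146,213), the coupling at (163,252) and the tape at (299,147). The scene view agrees: three upright cartridges in a row in front of the tray and cradle.

Run:
```python
from h import *
W=np.load("top.npy")
def box(n,u,v,r,zlo,zhi=0.2):
    P=W[v-r[1]:v+r[1]+1,u-r[0]:u+r[0]+1].reshape(-1,3); P=P[(P[:,2]>zlo)&(P[:,2]<zhi)]
    (c,s,a)=cv2.minAreaRect((P[:,:2]*1000).astype(np.float32)); print(n,len(P),np.round(c,1),np.round(s,1),round(a,1),"z",np.round(np.percentile(P[:,2],[5,50,95]),4))
for i,(u,v) in enumerate([(197,226),(236,225),(286,227)]): box(f"c{i+1}",u,v,(15,12),.012)
box("cradle",285,187,(22,16),.004); box("stops",285,187,(22,16),.015)
box("tray",213,186,(34,22),.003)
box("gauge",146,213,(14,22),.006);box("coupl",163,252,(8,8),.006);box("tape",299,147,(16,16),.006)
P=W[130:150,60:110].reshape(-1,3);print("bench z",np.nanmedian(P[:,2]))
print(W[226,197],W[225,236],W[227,286])
```

```text
c1 182 [466.6 382.8] [86.8 63.7] 83.5 z [0.0192 0.0374 0.0531]
c2 168 [464.9 245.2] [33.3 61. ] 5.9 z [0.0212 0.038  0.0537]
c3 156 [455.   80.5] [59.7 33.5] 74.2 z [0.0262 0.0372 0.055 ]
cradle 677 [592.9  82.8] [149.5 109.7] 88.9 z [0.0044 0.0089 0.0204]
stops 110 [589.3  84.8] [95.3 49.7] 77.3 z [0.0155 0.019  0.0254]
tray 1436 [601. 327.] [232.3 150.9] 89.0 z [0.0033 0.0061 0.0172]
gauge 431 [513.  553.8] [ 95.7 148.5] 88.9 z [0.007  0.0314 0.038 ]
coupl 77 [379.6 494.3] [51.8 52.4] 4.2 z [0.0071 0.0271 0.0354]
tape 483 [727.8  33.1] [108.6 104.6] 1.3 z [0.0075 0.0231 0.0294]
bench z 0.0010535790445414834
[0.46464092 0.37516097 0.03458789] [0.46555487 0.24606814 0.03782537] [0.45647216 0.08154548 0.02960783]
```

```bash
cat >> h.py <<'E'
from scipy.spatial.transform import Rotation as Ro
def Rt(yaw):  # tool straight down, tool y at world angle yaw (deg)
    a=np.radians(yaw); z=np.array([0,0,-1.]); y=np.array([np.cos(a),np.sin(a),0]); return np.stack([np.cross(y,z),y,z],1)
def plan(target,yaw,n,g,longway=0,r=2):
    s=read_state(); p=np.array(s["tool_pos"]); R=Ro.from_rotvec(s["orientation"]); T=Ro.from_matrix(Rt(yaw))
    d=(R.inv()*T).as_rotvec()
    if longway: d=d*(1-2*np.pi/np.linalg.norm(d))
    turn=np.round(d/n/np.radians(6),r); tgt=np.array(target); rows=[]
    for k in range(n):
        sh=np.round(R.inv().apply((tgt-p)/(n-k))/.025,r); p=p+R.apply(sh*.025); R=R*Ro.from_rotvec(turn*np.radians(6))
        rows.append([*turn.tolist(),*sh.tolist(),g])
    for i in range(0,n,10): print(str(rows[i:i+10]).replace(" ",""))
    print("max",np.abs(rows)[:,:6].max(),"end",p.round(4),R.as_rotvec().round(3))
E
python3 -c "
from h import *
W=np.load('top.npy'); m=(W[...,0]>.2)&(W[...,0]<.75)&(W[...,1]>-.2)&(W[...,1]<.5); print(np.nanmax(np.where(m,W[...,2],0)))
plan([.46,.24,.32],96,30,93)"
```

```text
0.7500673594844244
[[-0.0,-0.0,-0.88,0.69,-0.81,-0.12,93],[-0.0,-0.0,-0.88,0.76,-0.74,-0.12,93],[-0.0,-0.0,-0.88,0.83,-0.67,-0.12,93],[-0.0,-0.0,-0.88,0.89,-0.59,-0.12,93],[-0.0,-0.0,-0.88,0.94,-0.5,-0.12,93],[-0.0,-0.0,-0.88,0.98,-0.41,-0.12,93],[-0.0,-0.0,-0.88,1.01,-0.32,-0.12,93],[-0.0,-0.0,-0.88,1.04,-0.23,-0.12,93],[-0.0,-0.0,-0.88,1.05,-0.13,-0.12,93],[-0.0,-0.0,-0.88,1.06,-0.03,-0.12,93]]
[[-0.0,-0.0,-0.88,1.06,0.06,-0.12,93],[-0.0,-0.0,-0.88,1.05,0.16,-0.12,93],[-0.0,-0.0,-0.88,1.03,0.26,-0.12,93],[-0.0,-0.0,-0.88,1.0,0.35,-0.12,93],[-0.0,-0.0,-0.88,0.97,0.44,-0.12,93],[-0.0,-0.0,-0.88,0.92,0.53,-0.12,93],[-0.0,-0.0,-0.88,0.87,0.61,-0.12,93],[-0.0,-0.0,-0.88,0.81,0.69,-0.12,93],[-0.0,-0.0,-0.88,0.74,0.76,-0.12,93],[-0.0,-0.0,-0.88,0.67,0.82,-0.12,93]]
[[-0.0,-0.0,-0.88,0.59,0.88,-0.12,93],[-0.0,-0.0,-0.88,0.51,0.93,-0.12,93],[-0.0,-0.0,-0.88,0.42,0.98,-0.12,93],[-0.0,-0.0,-0.88,0.33,1.01,-0.12,93],[-0.0,-0.0,-0.88,0.23,1.04,-0.12,93],[-0.0,-0.0,-0.88,0.14,1.05,-0.12,93],[-0.0,-0.0,-0.88,0.04,1.06,-0.12,93],[-0.0,-0.0,-0.88,-0.06,1.06,-0.12,93],[-0.0,-0.0,-0.88,-0.16,1.05,-0.12,93],[-0.0,-0.0,-0.88,-0.25,1.04,-0.13,93]]
max 1.06 end [0.46 0.24 0.32] [ 1.470e-01 -3.138e+00 -2.000e-03]
```

>>> move_arm([
  [0,0,-0.88,0.69,-0.81,-0.12,93],
  [0,0,-0.88,0.76,-0.74,-0.12,93],
  [0,0,-0.88,0.83,-0.67,-0.12,93],
  [0,0,-0.88,0.89,-0.59,-0.12,93],
  [0,0,-0.88,0.94,-0.5,-0.12,93],
  [0,0,-0.88,0.98,-0.41,-0.12,93],
  [0,0,-0.88,1,-0.32,-0.12,93],
  [0,0,-0.88,1,-0.23,-0.12,93],
  [0,0,-0.88,1,-0.13,-0.12,93],
  [0,0,-0.88,1,-0.03,-0.12,93],
], force=10)

```text
t: 1.1
tool_pos: [0.3336, -0.279, 0.2593]
orientation: [-2.406, -2.019, -0.0]
force: [-0.1, -0.6, -0.2]
opening: 0.0929
gripper_force: 0.0
```

```bash
python3 -c "
from h import *
plan([.46,.24,.32],96,22,93)"
```

```text
[[0.0,-0.0,-0.8,0.97,0.06,-0.11,93],[0.0,-0.0,-0.8,0.96,0.14,-0.11,93],[0.0,-0.0,-0.8,0.95,0.22,-0.11,93],[0.0,-0.0,-0.8,0.92,0.3,-0.11,93],[0.0,-0.0,-0.8,0.89,0.38,-0.11,93],[0.0,-0.0,-0.8,0.86,0.45,-0.11,93],[0.0,-0.0,-0.8,0.82,0.52,-0.11,93],[0.0,-0.0,-0.8,0.77,0.59,-0.11,93],[0.0,-0.0,-0.8,0.72,0.65,-0.11,93],[0.0,-0.0,-0.8,0.66,0.71,-0.11,93]]
[[0.0,-0.0,-0.8,0.6,0.76,-0.11,93],[0.0,-0.0,-0.8,0.54,0.81,-0.11,93],[0.0,-0.0,-0.8,0.47,0.85,-0.11,93],[0.0,-0.0,-0.8,0.39,0.89,-0.11,93],[0.0,-0.0,-0.8,0.32,0.92,-0.11,93],[0.0,-0.0,-0.8,0.24,0.94,-0.11,93],[0.0,-0.0,-0.8,0.16,0.96,-0.11,93],[0.0,-0.0,-0.8,0.08,0.97,-0.11,93],[0.0,-0.0,-0.8,-0.0,0.97,-0.11,93],[0.0,-0.0,-0.8,-0.08,0.97,-0.11,93]]
[[0.0,-0.0,-0.8,-0.17,0.96,-0.11,93],[0.0,-0.0,-0.8,-0.24,0.94,-0.11,93]]
max 0.97 end [0.46   0.24   0.3201] [ 1.530e-01 -3.137e+00 -1.000e-03]
```

>>> move_arm([
  [0,0,-0.8,0.97,0.06,-0.11,93],
  [0,0,-0.8,0.96,0.14,-0.11,93],
  [0,0,-0.8,0.95,0.22,-0.11,93],
  [0,0,-0.8,0.92,0.3,-0.11,93],
  [0,0,-0.8,0.89,0.38,-0.11,93],
  [0,0,-0.8,0.86,0.45,-0.11,93],
  [0,0,-0.8,0.82,0.52,-0.11,93],
  [0,0,-0.8,0.77,0.59,-0.11,93],
  [0,0,-0.8,0.72,0.65,-0.11,93],
  [0,0,-0.8,0.66,0.71,-0.11,93],
])

```text
t: 2.1
tool_pos: [0.3919, -0.0437, 0.2869]
orientation: [-1.378, -2.823, 0.0]
force: [-0.2, 0.0, 0.4]
opening: 0.0926
gripper_force: 0.0
```

>>> move_arm([
  [0,0,-0.9,0.65,0.8,-0.12,93],
  [0,0,-0.9,0.6,0.85,-0.12,93],
  [0,0,-0.9,0.5,0.9,-0.12,93],
  [0,0,-0.9,0.4,0.95,-0.12,93],
  [0,0,-0.9,0.32,0.98,-0.12,93],
  [0,0,-0.9,0.24,1,-0.12,93],
  [0,0,-0.9,0.14,1,-0.12,93],
  [0,0,-0.9,0.04,1,-0.12,93],
  [0,0,-0.9,-0.04,1,-0.12,93],
  [0,0,-0.9,-0.12,1,-0.12,93],
])

```text
t: 3.1
tool_pos: [0.4451, 0.2058, 0.3168]
orientation: [0.055, -3.14, 0.0]
force: [-0.5, 0.0, 0.5]
opening: 0.0931
gripper_force: 0.0
```

Run:
```python
from h import *
c=read_camera("wrist"); save(c,"w1"); W=cloud(c); np.save("w1",W); s=read_state(); print(s["q"].round(2),s["tool_pos"],s["orientation"])
print(np.nanmin(W.reshape(-1,3),0),np.nanmax(W.reshape(-1,3),0))
```

```text
[ 0.33 -0.19  1.64  0.    1.69 -1.28] [0.44525852 0.20869758 0.31703055] [ 6.62824075e-02 -3.14055828e+00 -3.02709323e-03]
[-0.06795993 -0.75715062 -0.76678463] [0.84340141 1.2390611  0.43422354]
```

View pics/w1.png

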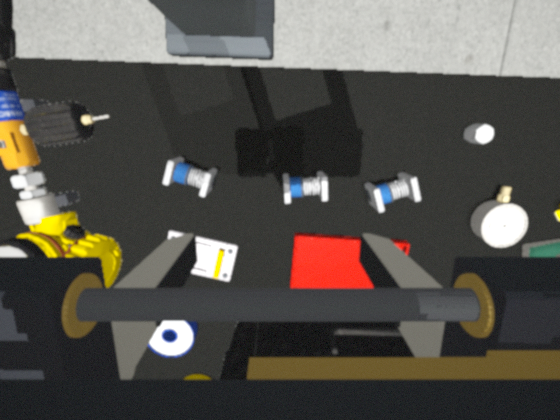

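The wrist view shows all three cartridges, at px (190,176), (305,187) and (393,191), each with its blue barrel to the left. The cradle is at (212,257), partly hidden by a finger, and the tray at (350,262). I'll measure the cartridges from the tops of their plates.

Run:
```python
from h import *
W=np.load("w1.npy"); T=np.load("top.npy")
ap=[(.466,.382),(.465,.245),(.455,.081)]
for n,V in(("w",W),("t",T)):
    for x,y in ap:
        P=V.reshape(-1,3); P=P[(np.hypot(P[:,0]-x,P[:,1]-y)<.05)&(P[:,2]>.043)&(P[:,2]<.06)]
        if len(P)<10: print(n,len(P));continue
        a=P[P[:,1]>y+.0]; b=P[P[:,1]<=y]; ca,cb=a.mean(0),b.mean(0)
        (c,s,an)=cv2.minAreaRect((P[:,:2]*1000).astype(np.float32))
        print(n,len(P),"mid",((ca+cb)/2*1000).round(1),"yaw",np.degrees(np.arctan2(*(ca-cb)[1::-1])).round(1),"rect",np.round(c,1),np.round(s,1),round(an,1))
def show(n,V,sel):
    P=V.reshape(-1,3); P=P[sel(P)]; (c,s,an)=cv2.minAreaRect((P[:,:2]*1000).astype(np.float32)); print(n,len(P),np.round(c,1),np.round(s,1),round(an,1),"zmed",np.median(P[:,2]).round(4))
bx=lambda x0,x1,y0,y1,z0,z1:lambda P:(P[:,0]>x0)&(P[:,0]<x1)&(P[:,1]>y0)&(P[:,1]<y1)&(P[:,2]>z0)&(P[:,2]<z1)
for n,V in(("w",W),("t",T)):
    show(n+" cradle",V,bx(.52,.66,.01,.16,.006,.03)); show(n+" stops",V,bx(.52,.66,.01,.16,.0165,.025))
    show(n+" tray",V,bx(.52,.68,.2,.45,.003,.025)); show(n+" trayrim",V,bx(.52,.68,.2,.45,.012,.02))
# stops by colour in top image
for n in("top","w1"):
    V=np.load(n+".npy"); I=cv2.cvtColor(cv2.imread(f"pics/{n}.png"),cv2.COLOR_BGR2HSV); 
    m=(I[...,0]>20)&(I[...,0]<35)&(I[...,1]>120)&(I[...,2]>100)&bx(.52,.66,.01,.16,-.01,.04)(V.reshape(-1,3)).reshape(I.shape[:2])
    k,l,st,ce=cv2.connectedComponentsWithStats(m.astype(np.uint8))
    for i in range(1,k):
        if st[i,4]>8: print(n,st[i,4],ce[i].round(),(V[l==i].mean(0)*1000).round(1),(V[l==i].min(0)*1000).round(1),(V[l==i].max(0)*1000).round(1))
```

```text
w 350 mid [467.7 371.1  50.6] yaw 109.5 rect [468.3 372. ] [33.9 60.1] 20.0
w 292 mid [464.7 244.2  51.4] yaw 95.9 rect [465.  244.3] [34.1 60. ] 7.2
w 349 mid [455.   81.1  50.8] yaw 73.1 rect [455.6  80.3] [60.1 34. ] 72.9
t 60 mid [466.6 372.2  49.5] yaw 109.0 rect [466.8 372.8] [32.9 60.7] 19.0
t 54 mid [464.3 245.   49.8] yaw 94.4 rect [464.9 245.4] [33.3 60.7] 5.9
t 51 mid [454.2  81.3  50.2] yaw 72.9 rect [455.   80.5] [59.7 33.5] 74.2
w cradle 1480 [590.   84.4] [109.3  65. ] 78.0 zmed 0.0103
w stops 205 [593.4  99.5] [43.4 49. ] 78.0 zmed 0.0217
w tray 4180 [581.6 325. ] [123.  250.3] 0.4 zmed 0.0059
w trayrim 430 [593.9 323.8] [180.2  89.2] 87.9 zmed 0.0173
t cradle 548 [589.6  84.5] [145.6 136.5] 89.2 zmed 0.0101
t stops 82 [588.7  84.9] [95.3 48.6] 77.3 zmed 0.0195
t tray 1508 [600.1 324.6] [159.5 248.4] 0.3 zmed 0.006
t trayrim 179 [597.7 324.3] [180.7  99.3] 89.0 zmed 0.0156
w1 129 [218. 263.] [594.8 116.9  22. ] [573.4 109.3  17.4] [620.  124.4  24. ]
```

Run:
```python
from h import *
W=np.load("w1.npy"); P=W.reshape(-1,3)
for y0 in np.arange(-.16,.02,.03):
    m=(P[:,0]>.45)&(P[:,0]<.75)&(P[:,1]>y0)&(P[:,1]<y0+.03)&(P[:,2]<.2); print(y0.round(2),np.nanmax(P[m,2]).round(3), end=";")
T=np.load("top.npy").reshape(-1,3); m=(T[:,0]>.62)&(T[:,0]<.75)&(T[:,1]>.1)&(T[:,1]<.55)&(T[:,2]<.5)
for x0 in np.arange(.62,.75,.02): q=m&(T[:,0]>x0)&(T[:,0]<x0+.02); print("x",x0.round(2),T[q,2].max().round(3))
plan([.465,.2445,.075],96.5,10,93)
plan([.465,.2445,.033],96.5,1,93)
```

```text
-0.16 0.121;-0.13 0.127;-0.1 0.128;-0.07 0.1;-0.04 0.083;-0.01 0.028;x 0.62 0.02
x 0.64 0.174
x 0.66 0.166
x 0.68 0.168
x 0.7 0.165
x 0.72 0.165
x 0.74 0.169
[[0.0,-0.0,-0.07,-0.09,0.14,0.97,93],[0.0,-0.0,-0.07,-0.09,0.14,0.97,93],[0.0,-0.0,-0.07,-0.09,0.14,0.97,93],[0.0,-0.0,-0.07,-0.09,0.13,0.97,93],[0.0,-0.0,-0.07,-0.09,0.13,0.97,93],[0.0,-0.0,-0.07,-0.09,0.14,0.97,93],[0.0,-0.0,-0.07,-0.09,0.13,0.97,93],[0.0,-0.0,-0.07,-0.09,0.13,0.96,93],[0.0,-0.0,-0.07,-0.09,0.14,0.97,93],[0.0,-0.0,-0.07,-0.09,0.13,0.96,93]]
max 0.97 end [0.4651 0.2445 0.0751] [ 1.810e-01 -3.136e+00 -3.000e-03]
[[0.02,-0.0,-0.68,-0.85,1.38,11.36,93]]
max 11.36 end [0.4649 0.2446 0.0331] [ 0.178 -3.136  0.   ]
```

>>> move_arm([
  [0,0,-0.07,-0.09,0.14,0.97,93],
  [0,0,-0.07,-0.09,0.14,0.97,93],
  [0,0,-0.07,-0.09,0.14,0.97,93],
  [0,0,-0.07,-0.09,0.13,0.97,93],
  [0,0,-0.07,-0.09,0.13,0.97,93],
  [0,0,-0.07,-0.09,0.14,0.97,93],
  [0,0,-0.07,-0.09,0.13,0.97,93],
  [0,0,-0.07,-0.09,0.13,0.96,93],
  [0,0,-0.07,-0.09,0.14,0.97,93],
  [0,0,-0.07,-0.09,0.13,0.96,93],
])

```text
t: 4.15
tool_pos: [0.4651, 0.2398, 0.0738]
orientation: [0.163, -3.137, 0.0]
force: [0.3, -0.0, -0.9]
opening: 0.0934
gripper_force: 0.0
```

Run:
```python
from h import *
W=np.load("w1.npy").reshape(-1,3);T=np.load("top.npy").reshape(-1,3)
for P in (T,W):
  m=(P[:,2]>.09)&(P[:,2]<.25)&(P[:,0]>.5)
  for y0 in np.arange(.1,.6,.05): q=m&(P[:,1]>y0)&(P[:,1]<y0+.05); print(y0.round(2),q.sum(),P[q,0].min().round(3) if q.any() else None,end="; ")
  print()
plan([.465,.2445,.033],96.5,4,93)
```

```text
0.1 1034 0.692; 0.15 1663 0.68; 0.2 1809 0.65; 0.25 1482 0.676; 0.3 1572 0.687; 0.35 1123 0.686; 0.4 1733 0.676; 0.45 1453 0.648; 0.5 1612 0.65; 0.55 1541 0.684; 
0.1 212 0.693; 0.15 600 0.689; 0.2 199 0.692; 0.25 244 0.677; 0.3 144 0.688; 0.35 129 0.69; 0.4 25 0.688; 0.45 0 None; 0.5 0 None; 0.55 0 None; 
[[-0.0,-0.0,-0.02,-0.0,0.05,0.41,93],[-0.0,-0.0,-0.02,-0.01,0.05,0.41,93],[-0.0,-0.0,-0.02,-0.0,0.04,0.41,93],[-0.0,-0.0,-0.02,-0.01,0.05,0.4,93]]
max 0.41 end [0.4651 0.2445 0.033 ] [ 0.177 -3.136  0.   ]
```

>>> move_arm([
  [0,0,0,0,0,0.41,93],
  [0,0,0,0,0,0.41,93],
  [0,0,0,0,0,0.41,93],
  [0,0,0,0,0,0.41,93],
  [0,0,0,0,0,0,93],
  [0,0,0,0,0,0,40],
  [0,0,0,0,0,0,40],
  [0,0,0,0,0,0,40],
  [0,0,0,0,0,0,40],
  [0,0,0,0,0,0,40],
], force=15)

```text
t: 5.15
tool_pos: [0.4658, 0.2402, 0.0346]
orientation: [-0.164, 3.136, 0.001]
force: [-0.6, 0.7, 1.5]
opening: 0.0575
gripper_force: 6.7
```

>>> move_arm([
  [0,0,0,0,0,0,40],
  [0,0,0,0,0,0,40],
  [0,0,0,0,0,0,40],
  [0,0,0,0,0,0,40],
  [0,0,0,0,0,0,40],
  [0,0,0,0,0,0,40],
  [0,0,0,0,0,0,40],
  [0,0,0,0,0,0,40],
  [0,0,0,0,0,0,40],
  [0,0,0,0,0,0,40],
])

```text
t: 6.15
tool_pos: [0.4659, 0.2402, 0.0347]
orientation: [-0.164, 3.136, 0.001]
force: [-0.4, 0.5, 6.4]
opening: 0.0498
gripper_force: 15.0
```

Cartridge_2 gives: it closes to 49.8 mm at 15 N, so it is the live one. I'll hold it at 20 N, lift it and move to just short of the cradle for a close look.

Run:
```python
from h import *
plan([.49,.095,.16],78,8,40)
```

```text
[[0.0,0.0,0.37,-0.04,-0.73,-0.63,40],[0.0,0.0,0.37,-0.07,-0.73,-0.63,40],[0.0,0.0,0.37,-0.1,-0.73,-0.63,40],[0.0,0.0,0.37,-0.13,-0.72,-0.62,40],[0.0,0.0,0.37,-0.16,-0.72,-0.63,40],[0.0,0.0,0.37,-0.19,-0.71,-0.62,40],[0.0,0.0,0.37,-0.21,-0.71,-0.63,40],[0.0,0.0,0.37,-0.25,-0.7,-0.62,40]]
max 0.73 end [0.4901 0.0949 0.1599] [3.220e-01 3.124e+00 1.000e-03]
```

>>> move_arm([
  [0,0,0,0,0,0,40],
  [0,0,0,0,0,-0.6,40],
  [0,0,0.37,-0.04,-0.73,-0.8,40],
  [0,0,0.37,-0.07,-0.73,-0.8,40],
  [0,0,0.37,-0.1,-0.73,-0.7,40],
  [0,0,0.37,-0.13,-0.72,-0.6,40],
  [0,0,0.37,-0.16,-0.72,-0.5,40],
  [0,0,0.37,-0.19,-0.71,-0.4,40],
  [0,0,0.37,-0.21,-0.71,-0.4,40],
  [0,0,0.37,-0.25,-0.7,-0.2,40],
], force=20)

```text
t: 7.15
tool_pos: [0.4899, 0.0939, 0.1606]
orientation: [0.325, 3.124, -0.0]
force: [-0.1, -0.4, -1.3]
opening: 0.0497
gripper_force: 20.0
```

Run:
```python
from h import *
c=read_camera("wrist"); save(c,"w2"); W=cloud(c); np.save("w2",W); s=read_state(); print(s["tool_pos"],s["orientation"],s["opening"],s["gripper_force"],s["force"])
P=W.reshape(-1,3)
def show(n,x0,x1,y0,y1,z0,z1):
    m=(P[:,0]>x0)&(P[:,0]<x1)&(P[:,1]>y0)&(P[:,1]<y1)&(P[:,2]>z0)&(P[:,2]<z1); q=P[m]; c,s,a=cv2.minAreaRect((q[:,:2]*1000).astype(np.float32)); print(n,m.sum(),np.round(c,1),np.round(s,1),round(a,1),np.median(q[:,2]))
show("cradle",.52,.67,0,.17,.006,.03); show("stops",.52,.67,0,.17,.0165,.03)
```

```text
[0.49063361 0.09161428 0.16121924] [ 3.29835246e-01  3.12222436e+00 -2.33491260e-03] 0.0495566882837894 19.99655306339264 [ 1.05766076 -1.69140792 -0.97037372]
cradle 844 [581.1  85.6] [89.1 31.1] 77.8 0.010109552871419028
stops 121 [575.  66.] [15.2 38.7] 5.3 0.021749927171858512
```

View pics/w2.png

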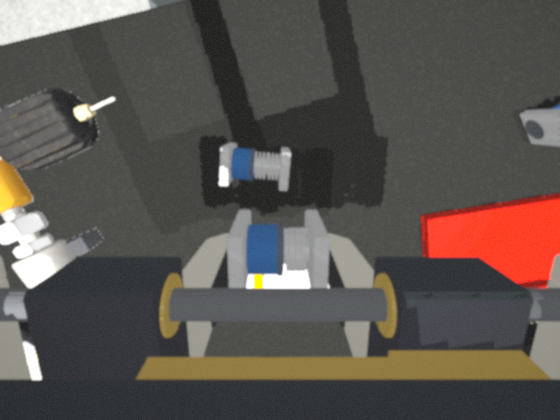

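The held cartridge hides the cradle in this view; only a sliver of it shows at px (280,280). The camera looks to the robot's side of the fingers, so I'll rise and move beyond the cradle to see it clear.

Run:
```python
from h import *
plan([.67,.085,.27],78,10,40)
```

```text
[[-0.0,0.0,-0.0,-0.71,0.12,-0.43,40],[-0.0,0.0,-0.0,-0.71,0.12,-0.43,40],[-0.0,0.0,-0.0,-0.71,0.12,-0.43,40],[-0.0,0.0,-0.0,-0.71,0.12,-0.44,40],[-0.0,0.0,-0.0,-0.71,0.13,-0.43,40],[-0.0,0.0,-0.0,-0.71,0.12,-0.44,40],[-0.0,0.0,-0.0,-0.71,0.13,-0.43,40],[-0.0,0.0,-0.0,-0.7,0.12,-0.44,40],[-0.0,0.0,-0.0,-0.71,0.13,-0.43,40],[-0.0,0.0,-0.0,-0.7,0.12,-0.44,40]]
max 0.71 end [0.67   0.0849 0.2701] [ 3.300e-01  3.122e+00 -2.000e-03]
```

>>> move_arm([
  [0,0,0,-0.79,0.13,-0.49,40],
  [0,0,0,-0.79,0.13,-0.49,40],
  [0,0,0,-0.79,0.13,-0.49,40],
  [0,0,0,-0.79,0.13,-0.49,40],
  [0,0,0,-0.79,0.13,-0.49,40],
  [0,0,0,-0.79,0.13,-0.49,40],
  [0,0,0,-0.79,0.13,-0.49,40],
  [0,0,0,-0.79,0.13,-0.49,40],
  [0,0,0,-0.79,0.13,-0.49,40],
  [0,0,0,0,0,0,40],
])

```text
t: 8.2
tool_pos: [0.6714, 0.087, 0.2709]
orientation: [0.323, 3.123, 0.0]
force: [0.1, -0.3, -1.1]
opening: 0.0497
gripper_force: 20.0
```

Run:
```python
from h import *
c=read_camera("wrist"); save(c,"w3"); W=cloud(c); np.save("w3",W); s=read_state(); print(s["tool_pos"],s["orientation"],s["opening"],s["gripper_force"],s["force"])
P=W.reshape(-1,3)
def show(n,x0,x1,y0,y1,z0,z1):
    m=(P[:,0]>x0)&(P[:,0]<x1)&(P[:,1]>y0)&(P[:,1]<y1)&(P[:,2]>z0)&(P[:,2]<z1); q=P[m]; c,s,a=cv2.minAreaRect((q[:,:2]*1000).astype(np.float32)); print(n,m.sum(),np.round(c,1),np.round(s,1),round(a,1),np.median(q[:,2]))
show("cradle",.52,.67,0,.17,.006,.03); show("stops",.52,.67,0,.17,.0165,.03)
for z in(.0175,.0185): show("stops hi",.52,.67,0,.17,z,.03)
show("c3",.40,.51,.03,.13,.043,.06); show("tray",.52,.67,.2,.45,.012,.02)
```

```text
[0.67017429 0.08711767 0.26972372] [ 3.22387163e-01  3.12473725e+00 -5.14695182e-05] 0.04953927881546976 19.997379183769226 [ 0.13602311  0.36068284 -1.67143961]
cradle 4394 [590.2  83.9] [110.1  63.7] 78.2 0.010274402956539735
stops 694 [590.7  83.9] [75.  48.9] 77.7 0.02174894480362102
stops hi 655 [590.1  83.9] [75.1 47.4] 78.1 0.02186405506264989
stops hi 639 [590.2  83.9] [75.2 47.2] 78.2 0.021890605656780943
c3 81 [471.8  75.8] [59.1  5.1] 77.0 0.05043136289055634
tray 1965 [599.7 323.5] [180.9 100.2] 87.8 0.017259343996257694
```

View pics/w3.png

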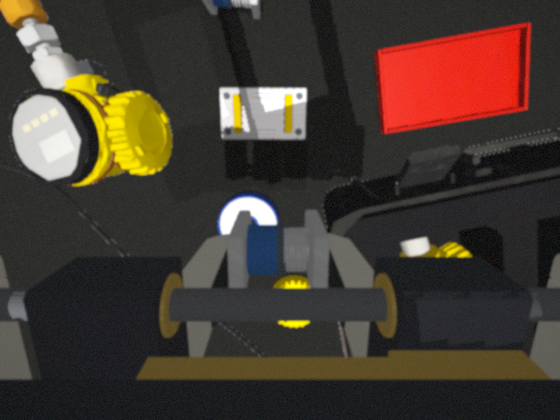

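The view shows the cradle unobstructed at px (263,113). Its outline fits 110 × 64 mm with the centre at (590.2, 83.9) mm and yaw 78.2°.

Run:
```python
from h import *
plan([.5907,.0839,.08],78.2,9,40)
```

```text
[[-0.0,0.0,0.0,0.34,-0.09,0.84,40],[-0.0,0.0,0.0,0.34,-0.09,0.84,40],[-0.0,0.0,0.0,0.34,-0.09,0.84,40],[-0.0,0.0,0.0,0.34,-0.08,0.84,40],[-0.0,0.0,0.0,0.35,-0.09,0.85,40],[-0.0,0.0,0.0,0.34,-0.08,0.84,40],[-0.0,0.0,0.0,0.35,-0.09,0.85,40],[-0.0,0.0,0.0,0.34,-0.08,0.84,40],[-0.0,0.0,0.0,0.35,-0.09,0.85,40]]
max 0.85 end [0.5906 0.0838 0.08  ] [ 0.322  3.125 -0.   ]
```

>>> move_arm([
  [0,0,0,0.34,-0.09,0.84,40],
  [0,0,0,0.34,-0.09,0.84,40],
  [0,0,0,0.34,-0.09,0.84,40],
  [0,0,0,0.34,-0.08,0.84,40],
  [0,0,0,0.35,-0.09,0.85,40],
  [0,0,0,0.34,-0.08,0.84,40],
  [0,0,0,0.35,-0.09,0.85,40],
  [0,0,0,0.34,-0.08,0.84,40],
  [0,0,0,0.35,-0.09,0.85,40],
  [0,0,0,0,0,0,40],
])

```text
t: 9.25
tool_pos: [0.5848, 0.0838, 0.0751]
orientation: [-0.321, -3.116, 0.002]
force: [-0.6, -0.2, -1.4]
opening: 0.0497
gripper_force: 20.0
```

Run:
```python
from h import *
s=read_state();print(s["tool_pos"],s["orientation"],s["force"])
plan([.5907,.0839,.0435],78.2,8,40,r=3)
```

```text
[0.58482133 0.08381795 0.07511252] [-3.20894733e-01 -3.11633323e+00  2.10724016e-03] [-0.62719247 -0.20108911 -1.44299154]
[[-0.003,-0.01,0.001,-0.03,0.007,0.158,40],[-0.003,-0.01,0.001,-0.03,0.007,0.158,40],[-0.003,-0.01,0.001,-0.03,0.007,0.158,40],[-0.003,-0.01,0.001,-0.029,0.006,0.158,40],[-0.003,-0.01,0.001,-0.029,0.006,0.158,40],[-0.003,-0.01,0.001,-0.029,0.007,0.158,40],[-0.003,-0.01,0.001,-0.029,0.006,0.158,40],[-0.003,-0.01,0.001,-0.03,0.007,0.157,40]]
max 0.158 end [0.5907 0.0839 0.0435] [-0.323 -3.125 -0.   ]
```

>>> move_arm([
  [0,0,0,0,0,0.12,40],
  [0,0,0,0,0,0.12,40],
  [0,0,0,0,0,0.12,40],
  [0,0,0,0,0,0.12,40],
  [0,0,0,0,0,0,40],
  [0,0,0,0,0,0,40],
  [0,0,0,0,0,0,40],
  [0,0,0,0,0,0,40],
  [0,0,0,0,0,0,40],
  [0,0,0,0,0,0,40],
])

```text
t: 10.25
tool_pos: [0.5902, 0.0838, 0.0677]
orientation: [0.323, 3.125, 0.0]
force: [-0.5, 0.3, -1.0]
opening: 0.0497
gripper_force: 20.0
```

Run:
```python
from h import *
s=read_state();print(s["tool_pos"],s["orientation"],s["force"],s["dq"].round(3))
plan([.5907,.0839,.0435],78.2,8,40,r=3)
```

```text
[0.59015998 0.08375845 0.06771676] [3.22517860e-01 3.12489611e+00 5.71385275e-05] [-0.54588818  0.32138411 -0.99808158] [ 0.001  0.     0.    -0.001  0.001  0.002]
[[0.0,0.0,0.0,-0.002,0.001,0.121,40],[0.0,0.0,0.0,-0.003,0.001,0.121,40],[0.0,0.0,0.0,-0.002,0.001,0.121,40],[0.0,0.0,0.0,-0.003,0.001,0.121,40],[0.0,0.0,0.0,-0.002,0.001,0.121,40],[0.0,0.0,0.0,-0.003,0.002,0.121,40],[0.0,0.0,0.0,-0.002,0.001,0.121,40],[0.0,0.0,0.0,-0.003,0.002,0.122,40]]
max 0.122 end [0.5907 0.0839 0.0435] [0.323 3.125 0.   ]
```

>>> move_arm([
  [0,0,0,-0.02,0,0.14,40],
  [0,0,0,0,0,0.14,40],
  [0,0,0,0,0,0.14,40],
  [0,0,0,0,0,0.12,40],
  [0,0,0,0,0,0.12,40],
  [0,0,0,0,0,0.12,40],
  [0,0,0,0,0,0.1,40],
  [0,0,0,0,0,0.08,40],
  [0,0,0,0,0,0,40],
  [0,0,0,0,0,0,40],
])

```text
t: 11.25
tool_pos: [0.5906, 0.0836, 0.0437]
orientation: [0.323, 3.125, 0.0]
force: [-0.4, -0.4, -1.8]
opening: 0.0495
gripper_force: 20.0
```

>>> move_arm([
  [0,0,0,0,0,0.02,40],
  [0,0,0,0,0,0,40],
  [0,0,0,0,0,0,52],
  [0,0,0,0,0,0,54],
  [0,0,0,0,0,0,56],
  [0,0,0,0,0,0,60],
  [0,0,0,0,0,0,70],
  [0,0,0,0,0,0,80],
  [0,0,0,0,0,0,80],
  [0,0,0,0,0,0,80],
])

```text
t: 12.25
tool_pos: [0.5906, 0.0836, 0.0431]
orientation: [-0.323, -3.125, 0.0]
force: [-0.2, -0.5, -0.3]
opening: 0.0793
gripper_force: 0.0
```

Run:
```python
from h import *
print("up+to c3 start"); plan([.5906,.0836,.12],78.2,4,93); plan([.455,.0808,.12],73,6,93)
```

```text
up+to c3 start
[[-0.0,-0.0,0.0,-0.0,0.0,-0.77,93],[-0.0,-0.0,0.0,-0.0,0.0,-0.77,93],[-0.0,-0.0,0.0,-0.0,0.0,-0.77,93],[-0.0,-0.0,0.0,-0.0,0.0,-0.76,93]]
max 0.77 end [0.5906 0.0836 0.1199] [-0.323 -3.125  0.   ]
[[-0.0,-0.0,0.14,0.88,-0.2,-0.51,93],[-0.0,-0.0,0.14,0.88,-0.22,-0.51,93],[-0.0,-0.0,0.14,0.87,-0.23,-0.51,93],[-0.0,-0.0,0.14,0.87,-0.24,-0.51,93],[-0.0,-0.0,0.14,0.87,-0.25,-0.52,93],[-0.0,-0.0,0.14,0.87,-0.27,-0.51,93]]
max 0.88 end [0.4549 0.0808 0.1199] [-0.46  -3.108  0.   ]
```

>>> move_arm([
  [0,0,0,0,0,-0.77,80],
  [0,0,0,0,0,-0.77,93],
  [0,0,0,0,0,-0.77,93],
  [0,0,0,0,0,-0.77,93],
  [0,0,0.14,0.88,-0.2,0,93],
  [0,0,0.14,0.88,-0.22,0,93],
  [0,0,0.14,0.87,-0.23,0,93],
  [0,0,0.14,0.87,-0.24,0,93],
  [0,0,0.14,0.87,-0.25,0,93],
  [0,0,0.14,0.87,-0.27,0,93],
])

```text
t: 13.25
tool_pos: [0.454, 0.0808, 0.1201]
orientation: [0.461, 3.108, -0.0]
force: [-0.6, -0.4, 0.1]
opening: 0.0929
gripper_force: 0.0
```

Run:
```python
from h import *
c=read_camera("top"); save(c,"t2"); V=cloud(c); P=V.reshape(-1,3)
def show(n,x0,x1,y0,y1,z0,z1):
    m=(P[:,0]>x0)&(P[:,0]<x1)&(P[:,1]>y0)&(P[:,1]<y1)&(P[:,2]>z0)&(P[:,2]<z1); q=P[m]
    if m.sum()>5: c,s,a=cv2.minAreaRect((q[:,:2]*1000).astype(np.float32)); print(n,m.sum(),np.round(c,1),np.round(s,1),round(a,1),np.median(q[:,2]))
show("c2",.54,.64,.03,.14,.048,.075)
s=read_state();print(s["tool_pos"],s["orientation"])
I=c["frame"][140:260,150:350]; cv2.imwrite("pics/t2c.png",cv2.resize(I[...,::-1],None,fx=4,fy=4))
plan([.455,.0808,.034],73,6,93)
```

```text
c2 70 [588.8  84.5] [53.9 32.6] 77.8 0.055819965090030885
[0.45106498 0.08090396 0.1193267 ] [-4.60883906e-01 -3.10443524e+00  1.00503976e-03]
[[-0.0,-0.0,0.0,-0.03,0.01,0.57,93],[-0.0,-0.0,0.0,-0.03,0.01,0.57,93],[-0.0,-0.0,0.0,-0.03,0.01,0.57,93],[-0.0,-0.0,0.0,-0.02,0.01,0.57,93],[-0.0,-0.0,0.0,-0.03,0.0,0.57,93],[-0.0,-0.0,0.0,-0.02,0.01,0.56,93]]
max 0.57 end [0.455  0.0809 0.0341] [-4.610e-01 -3.104e+00  1.000e-03]
```

View pics/t2c.png

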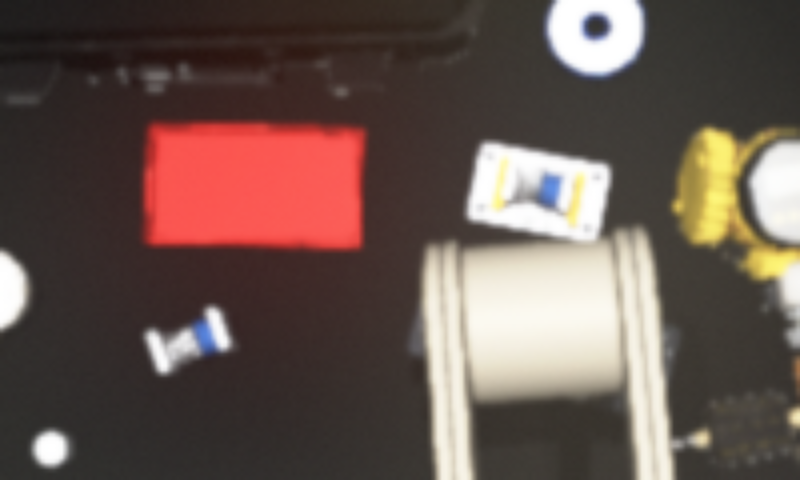

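Cartridge_2 is seated between the stops at crop (540,187): it measures 54 mm long, yaw 77.8°, top at about 56 mm. Next I'll pick cartridge_3.

>>> move_arm([
  [0,0,0,-0.03,0,0.7,93],
  [0,0,0,0,0,0.7,93],
  [0,0,0,0,0,0.7,93],
  [0,0,0,0,0,0.6,93],
  [0,0,0,0,0,0.5,93],
  [0,0,0,0,0,0.22,93],
  [0,0,0,0,0,0,45],
  [0,0,0,0,0,0,45],
  [0,0,0,0,0,0,45],
  [0,0,0,0,0,0,45],
], force=15)

```text
t: 14.3
tool_pos: [0.4563, 0.0807, 0.0354]
orientation: [0.459, 3.106, 0.0]
force: [-0.3, 1.2, -0.0]
opening: 0.066
gripper_force: 0.0
```

>>> move_arm([
  [0,0,0,0,0,0,45],
  [0,0,0,0,0,0,45],
  [0,0,0,0,0,0,45],
  [0,0,0,0,0,0,45],
  [0,0,0,0,0,0,45],
  [0,0,0,0,0,0,45],
  [0,0,0,0,0,0,45],
  [0,0,0,0,0,0,45],
  [0,0,0,0,0,0,45],
  [0,0,0,0,0,0,45],
], force=20)

```text
t: 15.3
tool_pos: [0.4562, 0.0807, 0.0352]
orientation: [0.46, 3.107, 0.0]
force: [-1.5, 0.0, 5.5]
opening: 0.0599
gripper_force: 20.0
```

Run:
```python
from h import *
plan([.46,.10,.13],75,5,45)
plan([.59,.281,.13],88,16,45)
```

```text
[[0.0,0.0,-0.06,0.01,0.16,-0.76,45],[0.0,0.0,-0.06,0.01,0.16,-0.76,45],[0.0,0.0,-0.06,0.02,0.16,-0.76,45],[0.0,0.0,-0.06,0.01,0.15,-0.76,45],[0.0,0.0,-0.06,0.01,0.16,-0.75,45]]
max 0.76 end [0.4601 0.1001 0.13  ] [0.411 3.114 0.   ]
[[0.0,0.0,-0.15,-0.18,0.58,-0.24,45],[0.0,0.0,-0.15,-0.18,0.57,-0.24,45],[0.0,0.0,-0.15,-0.19,0.57,-0.24,45],[0.0,0.0,-0.15,-0.2,0.57,-0.24,45],[0.0,0.0,-0.15,-0.21,0.56,-0.24,45],[0.0,0.0,-0.15,-0.22,0.56,-0.24,45],[0.0,0.0,-0.15,-0.23,0.56,-0.23,45],[0.0,0.0,-0.15,-0.24,0.55,-0.24,45],[0.0,0.0,-0.15,-0.25,0.55,-0.23,45],[0.0,0.0,-0.15,-0.26,0.55,-0.24,45]]
[[0.0,0.0,-0.15,-0.26,0.54,-0.23,45],[0.0,0.0,-0.15,-0.27,0.54,-0.24,45],[0.0,0.0,-0.15,-0.28,0.53,-0.23,45],[0.0,0.0,-0.15,-0.29,0.53,-0.24,45],[0.0,0.0,-0.15,-0.3,0.52,-0.23,45],[0.0,0.0,-0.15,-0.3,0.52,-0.24,45]]
max 0.58 end [0.5899 0.2809 0.1301] [0.067 3.14  0.   ]
```

>>> move_arm([
  [0,0,0,0,0,-0.6,45],
  [0,0,0,0,0,-1,45],
  [0,0,0,0,0,-1,45],
  [0,0,0,0,0,-1,45],
  [0,0,-0.22,-0.26,0.84,0,45],
  [0,0,-0.22,-0.27,0.83,0,45],
  [0,0,-0.22,-0.29,0.82,0,45],
  [0,0,-0.22,-0.31,0.81,0,45],
  [0,0,-0.22,-0.33,0.8,0,45],
  [0,0,-0.22,-0.35,0.8,0,45],
])

```text
t: 16.3
tool_pos: [0.5283, 0.1899, 0.1238]
orientation: [-0.242, -3.131, 0.001]
force: [-0.1, -0.4, -1.4]
opening: 0.0594
gripper_force: 20.0
```

Run:
```python
from h import *
plan([.59,.281,.1],88,5,45)
```

```text
[[-0.0,-0.0,-0.23,-0.38,0.8,0.19,45],[-0.0,-0.0,-0.23,-0.39,0.79,0.19,45],[-0.0,-0.0,-0.23,-0.41,0.78,0.19,45],[-0.0,-0.0,-0.23,-0.43,0.76,0.19,45],[-0.0,-0.0,-0.23,-0.46,0.75,0.19,45]]
max 0.8 end [0.59   0.2809 0.0999] [-5.30e-02 -3.14e+00  1.00e-03]
```

>>> move_arm([
  [0,0,-0.23,-0.38,0.8,0.19,45],
  [0,0,-0.23,-0.39,0.79,0.19,45],
  [0,0,-0.23,-0.41,0.78,0.19,45],
  [0,0,-0.23,-0.43,0.76,0.19,45],
  [0,0,-0.23,-0.46,0.75,0.19,45],
  [0,0,0,0,0,0.45,45],
  [0,0,0,0,0,0.45,45],
  [0,0,0,0,0,0.45,45],
  [0,0,0,0,0,0,45],
  [0,0,0,0,0,0,45],
])

```text
t: 17.3
tool_pos: [0.5896, 0.2794, 0.0665]
orientation: [-0.056, -3.14, 0.001]
force: [0.7, 0.1, -1.8]
opening: 0.0598
gripper_force: 20.0
```

Run:
```python
from h import *
s=read_state();print(s["dq"].round(3))
plan([.59,.281,.0405],88,8,45)
```

```text
[ 0.001 -0.013 -0.023  0.001  0.    -0.001]
[[-0.0,-0.0,-0.0,-0.0,0.01,0.13,45],[-0.0,-0.0,-0.0,-0.0,0.01,0.13,45],[-0.0,-0.0,-0.0,-0.0,0.01,0.13,45],[-0.0,-0.0,-0.0,-0.0,0.01,0.13,45],[-0.0,-0.0,-0.0,-0.0,0.01,0.13,45],[-0.0,-0.0,-0.0,-0.0,0.0,0.13,45],[-0.0,-0.0,-0.0,-0.01,0.01,0.13,45],[-0.0,-0.0,-0.0,-0.0,0.0,0.13,45]]
max 0.13 end [0.5899 0.2809 0.0405] [-5.60e-02 -3.14e+00  1.00e-03]
```

>>> move_arm([
  [0,0,0,0,0.03,0.16,45],
  [0,0,0,0,0.03,0.16,45],
  [0,0,0,0,0,0.16,45],
  [0,0,0,0,0,0.16,45],
  [0,0,0,0,0,0.14,45],
  [0,0,0,0,0,0.12,45],
  [0,0,0,0,0,0.09,45],
  [0,0,0,0,0,0.05,45],
  [0,0,0,0,0,0,45],
  [0,0,0,0,0,0,45],
])

```text
t: 18.3
tool_pos: [0.5904, 0.2817, 0.0413]
orientation: [0.055, 3.141, 0.0]
force: [-0.0, -0.6, -1.2]
opening: 0.0602
gripper_force: 20.0
```

>>> move_arm([
  [0,0,0,0,0,0.03,45],
  [0,0,0,0,0,0.03,45],
  [0,0,0,0,0,0.01,45],
  [0,0,0,0,0,0,45],
  [0,0,0,0,0,0,62],
  [0,0,0,0,0,0,66],
  [0,0,0,0,0,0,72],
  [0,0,0,0,0,0,80],
  [0,0,0,0,0,0,84],
  [0,0,0,0,0,0,84],
])

```text
t: 19.3
tool_pos: [0.5903, 0.2817, 0.0394]
orientation: [0.055, 3.141, 0.0]
force: [-0.1, 0.7, 0.0]
opening: 0.0837
gripper_force: 0.0
```

Run:
```python
from h import *
s=read_state(); print(s["force"],s["opening"])
plan([.5904,.2817,.12],88,4,93); plan([.4675,.3715,.12],109.3,6,93)
```

```text
[-0.12180056  0.73604423  0.04810713] 0.08367448965192804
[[0.0,0.0,-0.0,-0.0,-0.0,-0.81,93],[0.0,0.0,-0.0,-0.0,-0.0,-0.8,93],[0.0,0.0,-0.0,-0.0,-0.0,-0.81,93],[0.0,0.0,-0.0,-0.0,-0.0,-0.8,93]]
max 0.81 end [0.5903 0.2817 0.1199] [0.055 3.141 0.   ]
[[0.0,0.0,-0.59,0.84,0.57,-0.54,93],[0.0,0.0,-0.59,0.8,0.62,-0.54,93],[0.0,0.0,-0.59,0.76,0.67,-0.54,93],[0.0,0.0,-0.59,0.72,0.71,-0.53,93],[0.0,0.0,-0.59,0.68,0.76,-0.54,93],[0.0,0.0,-0.59,0.62,0.8,-0.53,93]]
max 0.84 end [0.4676 0.3716 0.1199] [-0.525  3.097  0.   ]
```

>>> move_arm([
  [0,0,0,0,0,-0.8,84],
  [0,0,0,0,0,-0.8,93],
  [0,0,0,0,0,-0.8,93],
  [0,0,0,0,0,-0.8,93],
  [0,0,-0.59,0.84,0.57,0,93],
  [0,0,-0.59,0.8,0.62,0,93],
  [0,0,-0.59,0.76,0.67,0,93],
  [0,0,-0.59,0.72,0.71,0,93],
  [0,0,-0.59,0.68,0.76,0,93],
  [0,0,-0.59,0.62,0.8,0,93],
])

```text
t: 20.3
tool_pos: [0.4667, 0.3721, 0.1195]
orientation: [-0.529, 3.097, 0.0]
force: [0.5, 0.7, 0.6]
opening: 0.0926
gripper_force: 0.0
```

Run:
```python
from h import *
plan([.4675,.3715,.034],109.3,6,93)
```

```text
[[0.0,0.0,0.0,-0.0,-0.01,0.57,93],[0.0,0.0,0.0,-0.0,-0.0,0.57,93],[0.0,0.0,0.0,-0.01,-0.01,0.57,93],[0.0,0.0,0.0,-0.0,-0.0,0.57,93],[0.0,0.0,0.0,-0.01,-0.01,0.57,93],[0.0,0.0,0.0,-0.0,-0.0,0.57,93]]
max 0.57 end [0.4675 0.3715 0.034 ] [-0.529  3.097  0.   ]
```

>>> move_arm([
  [0,0,0,-0.02,-0.02,0.7,93],
  [0,0,0,0,0,0.7,93],
  [0,0,0,0,0,0.7,93],
  [0,0,0,0,0,0.6,93],
  [0,0,0,0,0,0.5,93],
  [0,0,0,0,0,0.22,93],
  [0,0,0,0,0,0,45],
  [0,0,0,0,0,0,45],
  [0,0,0,0,0,0,45],
  [0,0,0,0,0,0,45],
], force=15)

```text
t: 21.3
tool_pos: [0.4688, 0.3716, 0.0348]
orientation: [-0.525, 3.096, 0.001]
force: [0.6, -0.6, -0.4]
opening: 0.0655
gripper_force: 0.0
```

>>> move_arm([
  [0,0,0,0,0,0,45],
  [0,0,0,0,0,0,45],
  [0,0,0,0,0,0,45],
  [0,0,0,0,0,0,45],
  [0,0,0,0,0,0,45],
  [0,0,0,0,0,0,45],
  [0,0,0,0,0,0,45],
  [0,0,0,0,0,0,45],
  [0,0,0,0,0,0,45],
  [0,0,0,0,0,0,45],
], force=20)

```text
t: 22.3
tool_pos: [0.4687, 0.3716, 0.0346]
orientation: [-0.525, 3.096, 0.001]
force: [-1.2, 0.4, 5.8]
opening: 0.0598
gripper_force: 20.0
```

Run:
```python
from h import *
plan([.59,.366,.125],88,6,45)
```

```text
[[0.0,0.0,0.59,-0.75,-0.3,-0.6,45],[0.0,0.0,0.59,-0.77,-0.25,-0.6,45],[0.0,0.0,0.59,-0.78,-0.21,-0.6,45],[0.0,0.0,0.59,-0.8,-0.16,-0.6,45],[0.0,0.0,0.59,-0.8,-0.11,-0.61,45],[0.0,0.0,0.59,-0.81,-0.06,-0.6,45]]
max 0.81 end [0.59   0.3659 0.125 ] [5.50e-02 3.14e+00 1.00e-03]
```

>>> move_arm([
  [0,0,0,0,0,-0.7,45],
  [0,0,0,0,0,-1,45],
  [0,0,0,0,0,-1,45],
  [0,0,0,0,0,-0.9,45],
  [0,0,0.59,-0.75,-0.26,0,45],
  [0,0,0.59,-0.77,-0.22,0,45],
  [0,0,0.59,-0.78,-0.18,0,45],
  [0,0,0.59,-0.8,-0.13,0,45],
  [0,0,0.59,-0.8,-0.08,0,45],
  [0,0,0.59,-0.81,-0.03,0,45],
])

```text
t: 23.3
tool_pos: [0.589, 0.3698, 0.1228]
orientation: [-0.059, -3.14, 0.002]
force: [-0.5, 0.7, -0.5]
opening: 0.0599
gripper_force: 20.0
```

>>> move_arm([
  [0,0,0,0,0,0.3,45],
  [0,0,0,0,0,0.5,45],
  [0,0,0,0,0,0.5,45],
  [0,0,0,0,0,0.4,45],
  [0,0,0,0,0,0.3,45],
  [0,0,0,0,0,0.2,45],
  [0,0,0,0,0,0,45],
  [0,0,0,0,0,0,45],
  [0,0,0,0,0,0,45],
  [0,0,0,0,0,0,45],
])

```text
t: 24.3
tool_pos: [0.5892, 0.3704, 0.0697]
orientation: [0.055, 3.14, 0.001]
force: [-0.2, -0.0, -0.9]
opening: 0.0599
gripper_force: 20.0
```

Run:
```python
from h import *
plan([.59,.371,.0395],88,8,45)
```

```text
[[0.0,0.0,-0.0,-0.0,0.0,0.15,45],[0.0,0.0,-0.0,-0.0,0.0,0.15,45],[0.0,0.0,-0.0,-0.0,0.0,0.15,45],[0.0,0.0,-0.0,-0.01,0.0,0.15,45],[0.0,0.0,-0.0,-0.0,0.01,0.15,45],[0.0,0.0,-0.0,-0.01,0.0,0.15,45],[0.0,0.0,-0.0,-0.0,0.01,0.15,45],[0.0,0.0,-0.0,-0.01,0.0,0.16,45]]
max 0.16 end [0.59   0.3709 0.0394] [5.50e-02 3.14e+00 1.00e-03]
```

>>> move_arm([
  [0,0,0,0,0,0.18,45],
  [0,0,0,0,0,0.18,45],
  [0,0,0,0,0,0.18,45],
  [0,0,0,0,0,0.18,45],
  [0,0,0,0,0,0.16,45],
  [0,0,0,0,0,0.14,45],
  [0,0,0,0,0,0.1,45],
  [0,0,0,0,0,0.08,45],
  [0,0,0,0,0,0,45],
  [0,0,0,0,0,0,45],
])

```text
t: 25.3
tool_pos: [0.5888, 0.3703, 0.039]
orientation: [0.055, 3.141, 0.0]
force: [0.4, 0.4, -1.4]
opening: 0.0598
gripper_force: 20.0
```

Now a small step down, open only to 70 mm, and rise clear.

>>> move_arm([
  [0,0,0,0,0,0.01,45],
  [0,0,0,0,0,0,62],
  [0,0,0,0,0,0,66],
  [0,0,0,0,0,0,70],
  [0,0,0,0,0,0,70],
  [0,0,0,0,0,0,70],
  [0,0,0,0,0,-0.3,70],
  [0,0,0,0,0,-0.6,70],
  [0,0,0,0,0,-0.8,70],
  [0,0,0,0,0,-1,70],
])

```text
t: 26.3
tool_pos: [0.5885, 0.3701, 0.1074]
orientation: [-0.055, -3.141, 0.0]
force: [0.1, 1.0, 0.6]
opening: 0.07
gripper_force: 0.0
```

>>> move_arm([
  [0,0,0,0.3,0,-1,70],
  [0,0,0,0.6,0,-1,70],
  [0,0,0,0.9,0,-1,70],
  [0,0,0,1,0,-1,70],
  [0,0,0,1,0,-0.5,70],
  [0,0,0,1,0,0,70],
  [0,0,0,1,0,0,70],
  [0,0,0,0.5,0,0,70],
  [0,0,0,0,0,0,70],
  [0,0,0,0,0,0,70],
])

```text
t: 27.3
tool_pos: [0.432, 0.3759, 0.2194]
orientation: [0.055, 3.14, 0.001]
force: [0.1, 0.2, -0.2]
opening: 0.0701
gripper_force: 0.0
```

Run:
```python
from h import *
c=read_camera("top"); V=cloud(c); P=V.reshape(-1,3)
def show(n,x0,x1,y0,y1,z0,z1):
    m=(P[:,0]>x0)&(P[:,0]<x1)&(P[:,1]>y0)&(P[:,1]<y1)&(P[:,2]>z0)&(P[:,2]<z1); q=P[m]
    if m.sum()>5: c,s,a=cv2.minAreaRect((q[:,:2]*1000).astype(np.float32)); print(n,m.sum(),np.round(c,1),np.round(s,1),round(a,1),np.median(q[:,2]).round(4))
show("c2",.54,.64,.03,.14,.048,.075); show("c3",.54,.645,.24,.325,.043,.075); show("c1",.54,.645,.326,.42,.043,.075)
show("gauge",.45,.58,.5,.6,.012,.05); show("tape",.67,.79,-.03,.09,.012,.05); show("coupl",.35,.41,.46,.53,.012,.05)
P=np.load("top.npy").reshape(-1,3)
show("gauge0",.45,.58,.5,.6,.012,.05); show("tape0",.67,.79,-.03,.09,.012,.05); show("coupl0",.35,.41,.46,.53,.012,.05)
I=c["frame"][130:270,120:320]; cv2.imwrite("pics/t3c.png",cv2.resize(I[...,::-1],None,fx=4,fy=4))
```

```text
c2 64 [589.2  84.5] [54.1 34. ] 77.9 0.0577
c3 61 [587.4 280.4] [59.4 31.8] 88.3 0.0516
c1 68 [587.1 369.7] [60.  31.4] 88.7 0.0506
gauge 36 [534.9 559.4] [11.3 42.7] 37.5 0.034
tape 432 [726.5  33.9] [79.5 80.6] 52.0 0.0236
coupl 53 [377.8 489.8] [25.6 19.9] 89.2 0.0288
gauge0 364 [506.7 542. ] [76.6 67.8] 33.8 0.0322
tape0 434 [726.7  34.7] [78.6 81.6] 85.8 0.0236
coupl0 58 [379.5 489. ] [26.  23.1] 89.1 0.0287
```

View pics/t3c.png

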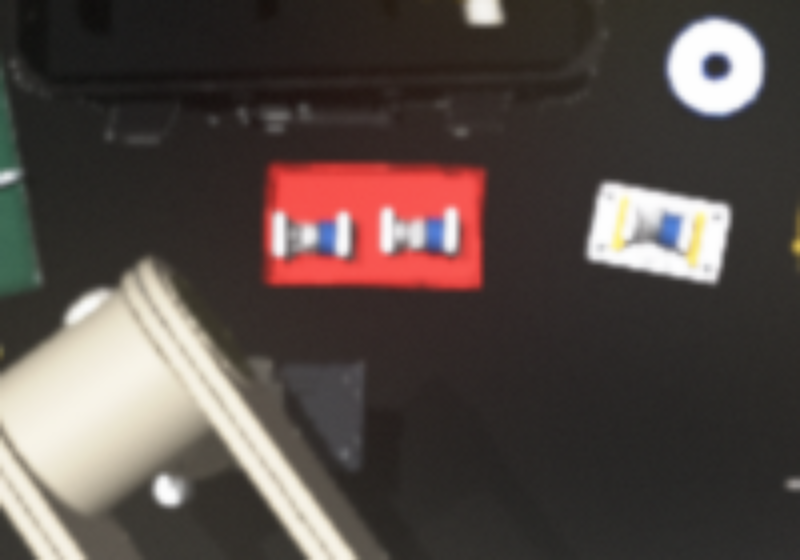

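The crop shows both seized cartridges upright in the tray at (312,235) and (420,232), and the live one clamped in the cradle at (658,230). The tape and coupling have not moved. The gauge is only hidden behind the arm, and the gripper is clear of everything, so I'll hand in.

```bash
python3 -c "
from plant import close_job
print(close_job())"
```

```text
the job is handed in; nothing more can be done
None
```

I handed the job in at about 27 s: cartridge_2 (the live one) is clamped in the cradle, and cartridge_1 and cartridge_3 (both seized) stand upright in the scrap tray; the tape and coupling did not move, and the gauge was hidden behind the arm in the last picture.

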